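# Load the tube rack on the shaker and latch its gate

### The job

Set the green tube rack flat in the recess on the shaker's deck, keeping it upright and letting go only once it stands there. Then push the hinged gate shut until its sprung tongue snaps in behind the strike, so that it stays shut when you let go: swing it slowly, push with feel (it takes about 10 N, never press on it with more than 25 N), and do not force it once it has snapped. Leave the other things on the bench alone.

Things in the scene. Friction and masses are not known exactly. Their poses are not given: they have to be found in the camera images.
- rack_green: Loose white tube rack with green caps and a green carrying fin, about 250 g: block 110 (x) x 60 (y) x 42 mm, caps at both ends up to 50 mm high; the fin stands upright on its middle, 50 mm long (x) x 12 mm thick (y), from 42 to 98 mm high: grip it across y; the block's top within 22 mm of the centre along x is bare. Origin: centre of the underside; z up.
- rack_orange: The same rack with orange caps and fin: a bystander, leave it where it stands. Origin: centre of the underside.
- dock: The shaker, fixed to the bench: cream base 205 x 240 mm with a dark deck 50 mm above the bench, fenced at the back and both sides by smoked panels up to 108 mm above the bench; the open side, closed by the gate, faces the shaker's -x. Origin: on the bench below the deck; x points from the gate side to the back, y along the front to the hinge side.
- recess (a point): Centre of the rack recess on the deck surface (50 mm above the bench). The recess is 116 (x) x 66 (y) mm inside aluminium rails 10 mm high; its axes are those of the shaker; the rack goes in lengthwise, either way round.
- gate (a joint): Angle of the gate (rad): 0 is parallel to the shaker's front, positive is open; starts 0.5 to 0.95 open. Turns about an upright axis with slight friction and stays where left. The keeper's setting along the shaker's x varies by 16 mm either way and is not measured: the gate latches somewhere between -0.1 and 0.1. Unlatched, a kick-out pin springs it back open to 0.14 or more.
- gate_hinge (a point): Point on the gate's hinge axis, at the gate's top, 135 mm above the bench; its axes turn with the gate: -y runs along the gate to its free end, -x is out of its outer face (the face to push).
- gate_edge (a point): Top corner of the gate's free end, 170 mm from the hinge axis, in the mid plane, 135 mm above the bench. The gate is a smoked panel 10 mm thick, 55 to 135 mm above the bench, with a blue band along its top and steel ends. Push on the outer face of the blue band, 100 to 145 mm from the hinge. Axes turn with the gate.
- bottle: White reagent bottle with blue cap, 60 mm across, 150 mm high; bystander. Origin: centre of the underside.
- jar: Amber jar with red lid, 56 mm across, 75 mm high; bystander. Origin: centre of the underside.
- plates: Stack of three clear and white well plates, 85 x 127 x 42 mm; bystander. Origin: centre of the underside.
- tongue_tip (a point): Tip of the sloped brass tongue, 10 mm past the gate's free end. Closing, the push grows from 2 to 4 N (white kick-out pin, last 35 mm) to 8 to 15 N as the tongue rides up the steel strike post, falls to about 5 N over its tip, and some 5 mm further it snaps out behind the post; 2 to 3 mm on, the gate meets a hard stop (black pin housing). Post and pin sit on the keeper. The point goes with the gate.
Mind the look-alikes: they are no part of the job. Leave any yellow look-alike of the rack_green alone.

How it is judged:
By the outcome, as a careful person would: the job done as asked, in the order asked, and still so for the second after the job is handed in, with the robot touching nothing.
It also fails if it takes over 64 s, if anything falls off the work surface, if the arm or the gripper's body presses on something with over 40 N, if the wrist force passes 120 N, or if a joint passes its speed limit or range.

### The arm

A 6-joint arm with a two-finger parallel gripper is mounted at the origin on the work surface. World frame = base frame: x ahead of the robot, y to its left, z up, the work surface at z = 0. Lengths are in m, angles in rad, forces in N, time in s.
With the tool pointing down it reaches from about 0.275 to 1 m from the base axis. Payload 8.4 kg.
Tool frame: the origin (TCP) lies at the very end of the fingers, on their centre line; the grasp point (between the pads) lies 19 mm behind it; x points along the fingers, z is the direction in which the jaws open and shut, and the axes are right-handed (so a half turn about x gives the same grasp; the last joint's range is limited). The gripper opens to 85 mm and grips with 20 to 120 N. Pads are 22 mm wide; open, the fingers measure 114 mm over their backs; the gripper's body (76 mm by 85 mm) begins 54 mm behind the grasp point. The pads swing forward as they close: fully open they stand 13 mm farther back than shut.
Start: joints at [-0.002, 0.353, 1.633, -0, 1.155, -0.002], TCP at [0.625, -0, 0.231] pointing down, gripper open.
Joint ranges: [-2.63, 2.63], [-0.92, 2.1], [0.06, 2.66], [-1.3, 4.44], [0, 2.69], [-3.02, 3.02]. Speed limits (rad/s): [2.22, 2.22, 2.79, 3.14, 3.14, 3.14].

### API

Orientations are given as a 3x3 rotation matrix whose columns are the frame's x, y, z axes.
In Python, from plant import arm, vision, sign_off gives the robot as it stands.
- The arm moves only by the tool apply_moves, never from a script. Its argument "commands" is text: rows parted by semicolons, each of 7 numbers parted by spaces: the turn, a rotation vector about the tool's x, y, z in rad, then the shift along the tool's x, y, z in m, then the closure, from 0 (fully open) to 1 (shut). In form: wx wy wz x y z gripper; .... A call has 1 to 12 rows; each row shifts and turns the commanded pose from where the row before left it, along the tool's axes as they then stand; what a row does not reach is not made up. A row lasts 1/10 s, in which the tool goes at most 50 mm and 8.59 degrees, less where a joint would pass 70% of its speed; a pose out of reach is approached as far as the arm can. A call is refused whole if a number of a shift passes 0.05 or a number of a turn 0.15, either way. A call with a gripper value outside its range is refused whole. The fingers move at their own pace and stop on an object; "grip_force" is the grip in N (left out, the last holds). Time passes only in rows, so rows that do not move let the fingers close. It gives the time, the measured TCP pose, the force and the opening at its end, in the units of the state.
- arm.read_state(): the state, without advancing time (a new reading comes with each control period).
- vision.camera(name): name is "scene" or "side" or "wrist"; returns a dict with "image" (420x560x3 uint8, red, green, blue), "fovy" (degrees; the focal length in pixels is half the picture's height over the tangent of half this angle, whatever the lens; pixels are square), "cx", "cy" (the principal point, pixels), "R" (3x3) and "t" (3): a world point X has camera coordinates R X + t. Camera axes: x right, y down, z forward; pixel columns grow to the right and rows downward; lengths in m; the calibration is good to about 2 mm. A picture is of the moment at which its call begins. There is no depth.
- sign_off(): hands the job in, once; it reports no verdict.
The state is a dict: "clock": time; "joints": joint angles; "joint_velocities": joint speeds; "joint_efforts": joint torques, N m; "tcp_pos": TCP position; "eef_rot": TCP orientation; "ft_force": force on the tool from outside, world axes, zero at the start; "torque": the same for the moment, N m; "width": opening from 0.0 (shut) to 1.0 (fully open).
Only numpy, scipy, OpenCV 4.12 (cv2) and the standard library are available. Lean on these libraries where they do the work, as an engineer would, in place of code of your own. Each camera call takes 0.05 s, during which the arm holds its last target. There are 200 camera calls.

## Working session

There is one attempt and no reset: what is moved stays moved. The work goes in short steps, Python scripts to look and compute and a tool call to move; the robot and the scene stay as the last step left them, time stands still between calls to the robot, and variables do not carry over. Pictures are saved under pics/ and viewed, about 8 in all and at most 12, crops included, and the job is handed in when it is done.

Besides the shell and the picture viewer there is one more tool, called after ">>>" by a JSON object that holds its "op" and its "data", one argument or row to a line. apply_moves: Moves the arm, as the interface text tells. Its arguments: {"type":"object","properties":{"commands":{"type":"string"},"grip_force":{"type":"number"}},"required":["commands"]}

```bash
mkdir -p pics; ls; python3 - <<'E'
from plant import arm, vision
import cv2, numpy as np, pickle
for n in ["scene","side","wrist"]:
    c=vision.camera(n); pickle.dump(c,open(f"pics/{n}0.pkl","wb"))
    cv2.imwrite(f"pics/{n}0.png",c["image"][:,:,::-1])
    print(n,c["fovy"],c["cx"],c["cy"],np.round(-c["R"].T@c["t"],3),np.round(c["R"],2).tolist())
a=cv2.imread("pics/scene0.png");b=cv2.imread("pics/side0.png")
print(arm.read_state())
E
```

```text
pics
scene 55.55997726712711 276.48173278412946 212.10453242482836 [ 0.915 -0.613  0.95 ] [[0.82, 0.58, 0.0], [0.43, -0.6, -0.67], [-0.39, 0.55, -0.74]]
side 48.12089654931144 277.72889812824434 213.17254460849867 [ 0.595 -1.084  0.927] [[1.0, 0.1, 0.01], [0.07, -0.61, -0.79], [-0.07, 0.79, -0.61]]
wrist 61.295356244872416 283.0761444661369 209.50660389440705 [0.623 0.079 0.373] [[1.0, -0.0, -0.0], [0.0, -0.95, 0.31], [-0.0, -0.31, -0.95]]
{'clock': 0.15, 'joints': array([-2.40861286e-03,  3.53507763e-01,  1.63396800e+00,  1.06189160e-05,
        1.15518061e+00, -2.41988509e-03]), 'joint_velocities': array([ 1.18178733e-05, -9.80036901e-04, -3.19138311e-03, -8.37234876e-04,
        8.01016109e-04, -1.93246487e-03]), 'joint_efforts': array([-7.39769093e-04, -6.05638933e+01, -3.42338884e+01, -2.29960733e-05,
        6.16452831e-03, -4.00942213e-05]), 'tcp_pos': array([ 6.24638427e-01, -1.18139782e-06,  2.30720439e-01]), 'eef_rot': array([[-1.06369239e-03, -6.97311209e-06,  9.99999434e-01],
       [ 1.22769616e-05,  1.00000000e+00,  6.98617495e-06],
       [-9.99999434e-01,  1.22843858e-05, -1.06369230e-03]]), 'ft_force': array([ 0.09129009, -0.89546751, -0.94044094]), 'torque': array([ 0.00510398,  0.01522078, -0.00063905]), 'width': 1.002453333415632}
```

View pics/scene0.png

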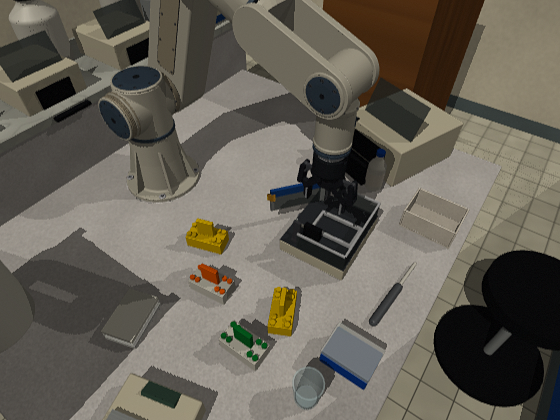

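View pics/side0.png

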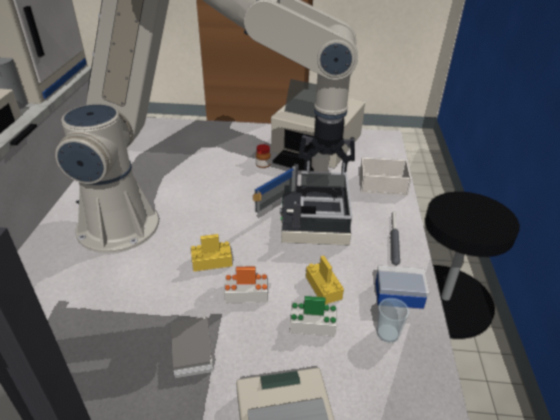

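The only green-capped rack is at scene (245,342) and side (314,311). Look-alikes in the scene view are the yellow ones at (207,235) and (284,310) and the orange one at (211,281). The shaker is at scene (330,235), with the blue gate band at (290,190). I choose the green rack and check it in a close crop together with the dock.

```bash
cat > h.py <<'E'
import numpy as np, cv2
def ray(c,uv):
    f=c["image"].shape[0]/2/np.tan(np.radians(c["fovy"])/2)
    d=np.array([(uv[0]-c["cx"])/f,(uv[1]-c["cy"])/f,1.])
    return -c["R"].T@c["t"], c["R"].T@d
def onz(c,uv,z):
    o,d=ray(c,uv); return o+d*(z-o[2])/d[2]
def tri(c1,u1,c2,u2):
    o1,d1=ray(c1,u1);o2,d2=ray(c2,u2)
    s=np.linalg.lstsq(np.c_[d1,-d2],o2-o1,rcond=None)[0]
    a,b=o1+s[0]*d1,o2+s[1]*d2
    return (a+b)/2, np.linalg.norm(a-b)
def proj(c,X):
    f=c["image"].shape[0]/2/np.tan(np.radians(c["fovy"])/2)
    q=c["R"]@np.asarray(X,float)+c["t"]; return np.array([c["cx"],c["cy"]])+f*q[:2]/q[2]
def mask(c,lo,hi):
    return cv2.inRange(cv2.cvtColor(c["image"],cv2.COLOR_RGB2HSV),lo,hi)
def blobs(m,mn=6):
    n,l,s,ce=cv2.connectedComponentsWithStats(m)
    return [(s[i,4],ce[i].round(1).tolist(),s[i,:4].tolist()) for i in range(1,n) if s[i,4]>=mn]
E
python3 - <<'E'
from h import *
import pickle
S={n:pickle.load(open(f"pics/{n}0.pkl","rb")) for n in ["scene","side"]}
for n,c in S.items():
    print(n,"green");[print(b) for b in blobs(mask(c,(50,100,40),(85,255,255)))]
    print(n,"blue");[print(b) for b in blobs(mask(c,(100,120,50),(125,255,255)),20)]
a=S["scene"]["image"][:,:,::-1];b=S["side"]["image"][:,:,::-1]
r=lambda i,s:cv2.resize(i,s,interpolation=cv2.INTER_CUBIC)
top=np.hstack([r(a[170:280,255:390],(400,326)),r(b[155:250,245:360],(400,326))])
bot=np.hstack([r(a[310:375,210:290],(332,270)),r(b[285:345,280:350],(332,270))])
bot=np.hstack([bot,np.zeros((270,136,3),np.uint8)])
cv2.imwrite("pics/m1.png",np.vstack([top,bot]))
E
```

```text
scene green
(np.int32(275), [241.4, 334.1], [231, 321, 22, 27])
(np.int32(54), [225.7, 337.0], [221, 333, 11, 9])
(np.int32(58), [261.2, 343.2], [256, 339, 11, 10])
(np.int32(60), [251.9, 355.6], [247, 351, 11, 10])
scene blue
(np.int32(38), [381.2, 151.3], [377, 149, 9, 6])
(np.int32(245), [287.4, 189.9], [270, 183, 34, 14])
(np.int32(20), [315.3, 186.3], [313, 184, 6, 5])
(np.int32(338), [343.7, 372.0], [320, 354, 47, 35])
(np.int32(292), [555.4, 400.3], [547, 368, 13, 52])
side green
(np.int32(367), [314.1, 305.2], [299, 297, 30, 18])
(np.int32(12), [294.5, 305.0], [293, 304, 4, 3])
(np.int32(11), [332.6, 307.9], [331, 307, 4, 3])
(np.int32(12), [293.5, 316.5], [292, 315, 4, 4])
(np.int32(9), [300.0, 317.0], [299, 316, 3, 3])
(np.int32(10), [326.2, 319.0], [325, 318, 4, 3])
(np.int32(13), [332.6, 319.6], [331, 318, 4, 4])
side blue
(np.int32(30548), [514.5, 156.8], [438, 0, 122, 420])
(np.int32(275), [63.1, 78.9], [43, 59, 43, 39])
(np.int32(258), [275.6, 181.5], [256, 169, 37, 25])
(np.int32(364), [403.0, 298.8], [376, 279, 50, 29])
```

View pics/m1.png

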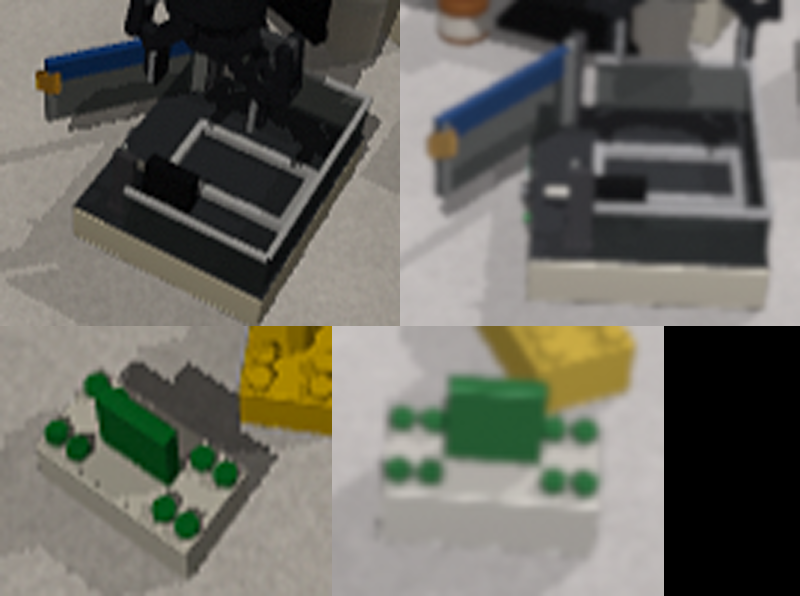

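The crop confirms a white block with green caps and a green fin, with the fin about along world x. Yellow's corner is close by on the +y side. Next are rough positions.

```bash
python3 - <<'E'
from h import *
import pickle
S={n:pickle.load(open(f"pics/{n}0.pkl","rb")) for n in ["scene","side"]}
sc,si=S["scene"],S["side"]
p=lambda n,*a:print(n,*[np.round(x,4) for x in a])
p("fin",*tri(sc,(241.4,334.1),si,(314.1,305.2)))
# side-view caps z=.05 -ish top
for u in [(294.5,305),(332.6,307.9),(293.5,316.5),(300,317),(326.2,319),(332.6,319.6)]: p("cap side",onz(si,u,.047))
for u in [(225.7,337),(261.2,343.2),(251.9,355.6)]: p("cap sc",onz(sc,u,.047))
yl=lambda c:blobs(mask(c,(20,120,60),(32,255,255)),60)
print(yl(sc),yl(si))
# crop->pixel
A=lambda x,y:(255+x*135/400,170+y*110/326); B=lambda x,y:(245+(x-400)*115/400,155+y*95/326)
p("base front-right low",onz(sc,A(75,232),0),onz(sc,A(262,322),0)); 
p("base side low",onz(si,B(527,298),0),onz(si,B(768,307),0))
p("base top side",onz(si,B(527,262),.05),onz(si,B(768,268),.05),"sc",onz(sc,A(75,207),.05),onz(sc,A(268,295),.05))
p("latch tip",*tri(sc,A(45,82),si,B(440,145)))
p("blue near top",*tri(sc,A(47,62),si,B(433,121)))
E
```

```text
fin [ 0.616  -0.3244  0.0767] 0.0044
cap side [ 0.5705 -0.3045  0.047 ]
cap side [ 0.6637 -0.3037  0.047 ]
cap side [ 0.5706 -0.3407  0.047 ]
cap side [ 0.5862 -0.3405  0.047 ]
cap side [ 0.6486 -0.3399  0.047 ]
cap side [ 0.6638 -0.3401  0.047 ]
cap sc [ 0.5779 -0.3405  0.047 ]
cap sc [ 0.6559 -0.3039  0.047 ]
cap sc [ 0.6563 -0.3401  0.047 ]
[(np.int32(1038), [206.8, 236.4], [185, 218, 44, 36]), (np.int32(1126), [282.0, 311.3], [267, 287, 30, 49])] [(np.int32(1095), [210.9, 253.7], [191, 235, 41, 36]), (np.int32(1006), [324.2, 280.9], [307, 256, 36, 48])]
base front-right low [ 0.5129 -0.0198  0.    ] [ 0.7173 -0.0042  0.    ]
base side low [ 0.5134 -0.0193  0.    ] [ 0.7203 -0.0083  0.    ]Traceback (most recent call last):
  File "<stdin>", line 16, in <module>
  File "<stdin>", line 5, in <lambda>
    return _wrapfunc(a, 'round', decimals=decimals, out=out)
    return _wrapit(obj, method, *args, **kwds)
    result = getattr(arr, method)(*args, **kwds)
numpy._core._exceptions._UFuncNoLoopError: ufunc 'multiply' did not contain a loop with signature matching types (dtype('<U2'), dtype('float64')) -> None
```

>>> {"op": "apply_moves", "data": {
  "commands": "0 0 0 0 -0.04 -0.001 0;0 0 0 0 -0.04 -0.001 0;0 0 0 0 -0.04 -0.001 0;0 0 0 0 -0.04 -0.001 0;0 0 0 0 -0.04 -0.001 0;0 0 0 0 -0.04 -0.001 0;0 0 0 0 -0.04 -0.001 0;0 0 0 0 -0.04 -0.001 0"
}}

```text
clock: 0.95
tcp_pos: [0.6166, -0.3215, 0.231]
eef_rot: [[-0.0, 0.0, 1.0], [0.0, 1.0, -0.0], [-1.0, 0.0, -0.0]]
ft_force: [1.2, 0.4, -0.3]
width: 1.002
```

>>> {"op": "apply_moves", "data": {
  "commands": "0.143 0 0 0 0 0 0;0.143 0 0 0 0 0 0;0.143 0 0 0 0 0 0;0.143 0 0 0 0 0 0;0.143 0 0 0 0 0 0;0.143 0 0 0 0 0 0;0.143 0 0 0 0 0 0;0.143 0 0 0 0 0 0;0.143 0 0 0 0 0 0;0.143 0 0 0 0 0 0;0.141 0 0 0 0 0 0;0 0 0 0 0 0 0.4"
}}

```text
clock: 2.15
tcp_pos: [0.6168, -0.3199, 0.2309]
eef_rot: [[-0.001, 1.0, -0.002], [0.0, -0.002, -1.0], [-1.0, -0.001, -0.0]]
ft_force: [0.4, -1.1, 1.4]
width: 0.859
```

```bash
python3 - <<'E'
from h import *
from plant import arm, vision
import pickle
C={n:vision.camera(n) for n in ["scene","side","wrist"]}
pickle.dump(C,open("pics/c1.pkl","wb"))
s=arm.read_state();print(s["clock"],s["tcp_pos"].round(4),s["eef_rot"].round(3).tolist(),s["width"],s["joints"].round(2))
r=lambda i,s:cv2.resize(i,s,interpolation=cv2.INTER_CUBIC)
a=C["scene"]["image"][:,:,::-1];b=C["side"]["image"][:,:,::-1];w=C["wrist"]["image"][:,:,::-1]
top=np.hstack([r(a[170:280,255:390],(400,326)),r(b[155:250,245:360],(400,326))])
bot=np.hstack([r(w,(364,273)),np.zeros((273,436,3),np.uint8)])
cv2.imwrite("pics/m2.png",np.vstack([top,bot]))
print(blobs(mask(C["wrist"],(50,100,40),(85,255,255)),20))
E
```

```text
2.3 [ 0.6169 -0.3199  0.2311] [[-0.0, 1.0, 0.004], [0.0, 0.004, -1.0], [-1.0, -0.0, -0.0]] 0.6121274350817811 [-0.48  0.46  1.47  0.    1.21  1.09]
[(np.int32(165), [265.7, 131.8], [259, 125, 14, 15]), (np.int32(161), [305.5, 131.9], [299, 125, 14, 15]), (np.int32(162), [266.1, 149.7], [260, 143, 14, 15]), (np.int32(156), [305.2, 149.5], [299, 143, 14, 14]), (np.int32(872), [286.0, 190.9], [280, 157, 13, 69]), (np.int32(145), [267.1, 213.3], [261, 207, 13, 14]), (np.int32(286), [303.9, 220.9], [298, 207, 13, 29]), (np.int32(140), [267.5, 228.6], [261, 222, 13, 14])]
```

View pics/m2.png

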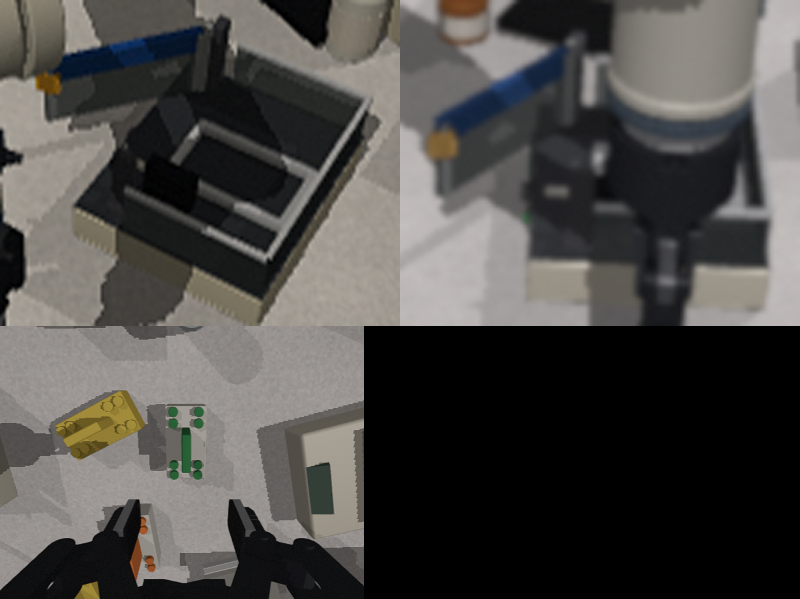

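The dock is now clear in the scene view. In the wrist view the green rack is at about (286,180), well clear of the yellow one at (150,150). Next I get the precise rack pose, and the dock from the scene view.

```bash
python3 - <<'E'
from h import *
import pickle
C=pickle.load(open("pics/c1.pkl","rb")); w=C["wrist"];sc=C["scene"];si=C["side"]
print((-w["R"].T@w["t"]).round(3))
caps=[(265.7,131.8),(305.5,131.9),(266.1,149.7),(305.2,149.5),(267.1,213.3),(304,213.6),(267.5,228.6),(303.9,228.8)]
P=np.array([onz(w,u,.048)[:2] for u in caps]);print(P.round(4).tolist(),P.mean(0))
print("yaw",np.arctan2(*(P[:4].mean(0)-P[4:].mean(0))[::-1]))
m=mask(w,(50,100,40),(85,255,255));l=cv2.connectedComponents(m)[1];pts=np.argwhere(l==l[190,286])[:,::-1]
print("fin rect",cv2.minAreaRect(pts.astype(np.float32)))
Y=mask(w,(20,120,60),(32,255,255));ys,xs=np.nonzero(Y[:250]);i=xs[xs<240].argmax()
print("yellow closest",xs[xs<240].max(),onz(w,(xs[xs<240].max(),160),.042))
A=lambda x,y:(255+x*135/400,170+y*110/326); B=lambda x,y:(245+(x-400)*115/400,155+y*95/326)
q=lambda n,x:print(n,np.round(x,4))
q("base low A",onz(sc,A(75,235),0));q("base low B",onz(sc,A(262,322),0))
q("base top A",onz(sc,A(75,207),.05));q("base top B",onz(sc,A(268,297),.05))
# fence top outer corners
q("fence top back -y corner",onz(sc,A(270,262),.108));q("fence back +y",onz(sc,A(373,97),.108));q("fence front +y",onz(sc,A(235,45),.108));q("fence front -y",onz(sc,A(125,190),.108))
# recess rails tops (z=.06)
q("rail front +y",onz(sc,A(203,123),.06));q("rail back +y",onz(sc,A(315,172),.06))
q("rail back -y",onz(sc,A(283,220),.06))
q("tongue",tri(sc,A(45,82),si,B(440,145))[0]);q("gate free top",tri(sc,A(58,62),si,B(437,121))[0]);q("gate hinge end blue",onz(sc,A(203,30),.135))
E
```

```text
[ 0.695 -0.321  0.373]
[[0.6618, -0.3046], [0.6618, -0.3405], [0.6457, -0.3048], [0.646, -0.3406], [0.5842, -0.3051], [0.5841, -0.3409], [0.5683, -0.3053], [0.5683, -0.3411]] [ 0.61503083 -0.32287774]
yaw 0.006061902949331694
fin rect ((286.0, 191.0), (68.0, 12.0), 90.0)
yellow closest 222 [ 0.63496472 -0.26291092  0.042     ]
base low A [ 0.5151 -0.0229  0.    ]
base low B [ 0.7173 -0.0042  0.    ]
base top A [ 0.5168 -0.0263  0.05  ]
base top B [ 0.7193 -0.0096  0.05  ]
fence top back -y corner [ 0.7158 -0.0154  0.108 ]
fence back +y [0.7027 0.2189 0.108 ]
fence front +y [0.5553 0.2042 0.108 ]
fence front -y [ 0.5685 -0.0213  0.108 ]
rail front +y [0.5652 0.132  0.06  ]
rail back +y [0.6883 0.1398 0.06  ]
rail back -y [0.691  0.0689 0.06  ]
tongue [0.4309 0.0439 0.1131]
gate free top [0.4253 0.073  0.1162]
gate hinge end blue [0.5299 0.1782 0.135 ]
```

>>> {"op": "apply_moves", "data": {
  "commands": "0 0 0 -0.005 -0.002 -0.042 0.4;0 0 0 -0.005 -0.002 -0.042 0.4;0 0 0 -0.005 -0.002 -0.042 0.4;0 0 0 -0.005 -0.002 -0.042 0.4;0 0 0 -0.005 -0.002 -0.042 0.4;0 0 0 -0.005 -0.002 -0.042 0.4;0 0 0 -0.005 -0.002 -0.042 0.4;0 0 0 -0.005 -0.002 -0.042 0.4;0 0 0 -0.005 -0.002 -0.042 0.4;0 0 0 -0.005 -0.002 -0.042 0.4;0 0 0 0 0 0 0.4"
}}

```text
clock: 3.4
tcp_pos: [0.597, 0.1046, 0.2821]
eef_rot: [[0.001, 1.0, 0.007], [0.002, 0.007, -1.0], [-1.0, 0.001, -0.002]]
ft_force: [0.4, 0.2, -0.2]
width: 0.6
```

```bash
python3 - <<'E'
from h import *
from plant import arm, vision
import pickle
c=vision.camera("wrist");pickle.dump(c,open("pics/w2.pkl","wb"))
s=arm.read_state();print(s["clock"],s["tcp_pos"].round(4),s["joints"].round(2),s["width"])
cv2.imwrite("pics/w2.png",cv2.resize(c["image"][:,:,::-1],(800,600),interpolation=cv2.INTER_CUBIC))
E
```

```text
3.45 [0.597  0.1023 0.2817] [0.17 0.28 1.62 0.   1.24 1.73] 0.5981298259861069
```

View pics/w2.png

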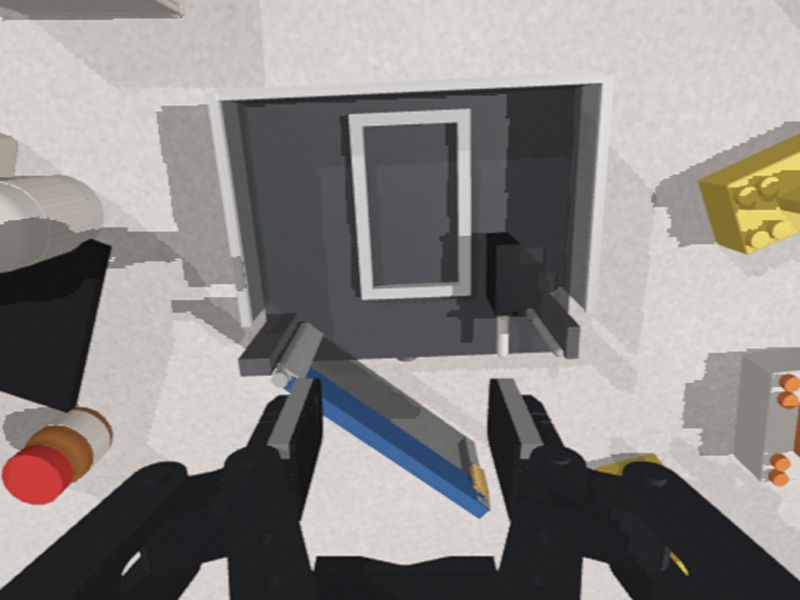

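The wrist view shows the dock clearly: the recess rails (348–470, 108–300), the keeper housing at (505,270), the gate from its hinge at (290,365) to its free end at (485,510), and the jar at (40,470).

```bash
python3 - <<'E'
from h import *
import pickle
w=pickle.load(open("pics/w2.pkl","rb"))
hsv=cv2.cvtColor(w["image"],cv2.COLOR_RGB2HSV)
m=cv2.inRange(hsv,(0,0,110),(180,60,255)); m[:, :235]=0;m[:,345:]=0;m[:68]=0;m[225:]=0
print(blobs(m,30))
l=cv2.connectedComponents(m)[1];k=l[203:210,270:300].max()
n,l,s,_=cv2.connectedComponentsWithStats(m);k=1+s[1:,4].argmax();r=(l==k).astype(np.uint8)
cs,h=cv2.findContours(r,cv2.RETR_CCOMP,cv2.CHAIN_APPROX_NONE)
for c in cs:
    if cv2.contourArea(c)<500: continue
    P=np.array([onz(w,u[0],.06)[:2] for u in c],np.float32)
    R=cv2.minAreaRect(P*1000);print(cv2.contourArea(c),R)
q=lambda n,u,z:print(n,(onz(w,np.array(u)*.7,z)*1000).round(1))
q("rail in",(366,126),.06);q("rail in",(457,122),.06);q("rail in",(461,286),.06);q("rail in",(372,288),.06)
q("fence bk +y",(210,98),.108);q("fence bk -y",(610,77),.108)
for z in (.1,.135):
  for u in [(487,234),(509,233),(537,290),(500,312)]: q("housing %g"%z,u,z)
q("pin tip",(503,355),.1);q("post base",(570,355),.1);q("post",(530,310),.1)
q("hinge",(283,380),.135);q("hinge ax base",(310,330),.055);q("free outer",(481,518),.135);q("free inner",(489,508),.135);q("free low",(470,440),.055);q("tongue",(480,480),.113)
E
```

```text
[(np.int32(3704), [287.9, 140.5], [244, 76, 86, 134])]
10458.5 ((623.74267578125, 99.20124816894531), (132.84243774414062, 82.97630310058594), 2.66546893119812)
7138.0 ((624.4977416992188, 98.78314208984375), (115.66585540771484, 65.70826721191406), 2.686723232269287)
rail in [679.9 131.2  60. ]
rail in [682.9  69.3  60. ]
rail in [566.7  61.8  60. ]
rail in [564.6 128.6  60. ]
fence bk +y [694.1 218.2 108. ]
fence bk -y [706.8 -13.2 108. ]
housing 0.1 [613.7  51.  100. ]
housing 0.1 [614.5  36.8 100. ]
housing 0.1 [576.1  15.4 100. ]
housing 0.1 [560.3  39.1 100. ]
housing 0.135 [620.3  56.7 135. ]
housing 0.135 [621.  44. 135.]
housing 0.135 [586.8  24.9 135. ]
housing 0.135 [572.7  46.1 135. ]
pin tip [528.5  35.  100. ]
post base [528.9 -11.8 100. ]
post [561.9  18.9 100. ]
hinge [525.8 180.8 135. ]
hinge ax base [528.4 178.   55. ]
free outer [419.8  49.5 135. ]
free inner [428.3  44.4 135. ]
free low [429.8  48.   55. ]
tongue [434.5  47.9 113. ]
```

>>> {"op": "apply_moves", "data": {
  "commands": "0 0 0 0.013 0.002 0.042 0.4;0 0 0 0.013 0.002 0.042 0.4;0 0 0 0.013 0.002 0.042 0.4;0 0 0 0.013 0.002 0.042 0.4;0 0 0 0.013 0.002 0.042 0.4;0 0 0 0.013 0.002 0.042 0.4;0 0 0 0.013 0.002 0.042 0.4;0 0 0 0.013 0.002 0.042 0.4;0 0 0 0.013 0.001 0.042 0.4;0 0 0 0.013 0 0.042 0.4;0 0 0 0 0 0.003 0.4;0 0 0 0 0 0 0.4"
}}

```text
clock: 4.65
tcp_pos: [0.6127, -0.325, 0.1504]
eef_rot: [[-0.001, 1.0, -0.002], [0.001, -0.002, -1.0], [-1.0, -0.001, -0.001]]
ft_force: [0.7, 0.1, -0.7]
width: 0.597
```

```bash
python3 -c "
from plant import arm
s=arm.read_state();print(s['clock'],s['tcp_pos'].round(4),s['eef_rot'].round(4).tolist(),s['width'])"
```

```text
4.65 [ 0.6127 -0.325   0.1504] [[-0.0014, 1.0, -0.0019], [0.0006, -0.0019, -1.0], [-1.0, -0.0014, -0.0006]] 0.5969313825116507
```

>>> {"op": "apply_moves", "data": {
  "commands": "0 0 0 0.03 0.002 -0.002 0.4;0 0 0 0.03 0 0 0.4;0 0 0 0.025 0 0 0.4;0 0 0 0.012 0 0 0.4;0 0 0 0 0 0 0.4;0 0 0 0 0 0 1;0 0 0 0 0 0 1;0 0 0 0 0 0 1;0 0 0 0 0 0 1;0 0 0 0 0 0 1;0 0 0 0 0 0 1;0 0 0 0 0 0 1",
  "grip_force": 50
}}

```text
clock: 5.85
tcp_pos: [0.6169, -0.3216, 0.0558]
eef_rot: [[0.002, 1.0, -0.0], [-0.001, -0.0, -1.0], [-1.0, 0.002, 0.001]]
ft_force: [-0.7, -0.8, 6.4]
width: 0.134
```

>>> {"op": "apply_moves", "data": {
  "commands": "0 0 0 -0.01 0 0 1;0 0 0 -0.02 0 0 1;0 0 0 -0.03 0 0 1;0 0 0 -0.03 0 0 1;0 0 0 -0.03 0 0 1;0 0 0 -0.03 0 0 1;0 0 0 -0.02 0 0 1;0 0 0 0 0 0 1;0 0 0 0 0 0 1"
}}

```text
clock: 6.75
tcp_pos: [0.6156, -0.3208, 0.2239]
eef_rot: [[-0.0, 1.0, -0.0], [0.0, -0.0, -1.0], [-1.0, -0.0, -0.0]]
ft_force: [-0.4, 0.3, -3.2]
width: 0.132
```

```bash
python3 - <<'E'
from h import *
from plant import arm, vision
import pickle
C={n:vision.camera(n) for n in ["side","wrist"]};pickle.dump(C,open("pics/c3.pkl","wb"))
s=arm.read_state();T,R=s["tcp_pos"],s["eef_rot"];print(s["clock"],T.round(4),R.round(4).tolist(),s["width"],s["ft_force"].round(1))
w=C["wrist"]
b=[x for x in blobs(mask(w,(50,100,40),(85,255,255)),20)];print(b)
a=C["side"]["image"][:,:,::-1];ww=w["image"][:,:,::-1]
cv2.imwrite("pics/m3.png",np.hstack([cv2.resize(a[180:330,240:390],(400,400),interpolation=cv2.INTER_CUBIC),cv2.resize(ww[:300,130:430],(400,400))]))
E
```

```text
6.85 [ 0.615  -0.3205  0.2224] [[-0.0026, 1.0, -0.0002], [0.0014, -0.0002, -1.0], [-1.0, -0.0026, -0.0014]] 0.1291350109251636 [-0.1  0.6 -3.3]
[(np.int32(791), [241.8, 173.2], [226, 157, 32, 33]), (np.int32(785), [324.5, 173.1], [309, 157, 32, 33]), (np.int32(762), [243.1, 208.2], [228, 193, 31, 32]), (np.int32(750), [323.3, 208.0], [309, 193, 30, 32]), (np.int32(5698), [283.1, 308.8], [265, 220, 37, 176])]
```

View pics/m3.png

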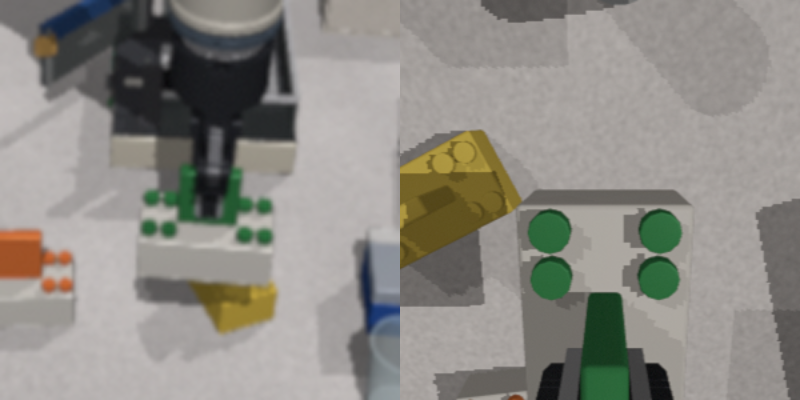

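The rack hangs level in the gripper; the fin is central between the pads, and the rear caps are at wrist (242,173) and (324,173).

```bash
python3 - <<'E'
from h import *
import pickle
w=pickle.load(open("pics/c3.pkl","rb"))["wrist"]
for z in (.210,.215,.220):
    P=np.array([onz(w,u,z)[:2] for u in [(241.8,173.2),(324.5,173.1),(243.1,208.2),(323.3,208)]])
    e=P[[0,2]]-P[[1,3]]
    print(z,"sep",np.linalg.norm(e,axis=1).round(4),"dx",(P[:2].mean(0)-P[2:].mean(0))[0].round(4),"centre",(P.mean(0)-[.0389,0]).round(4),"yaw",np.arctan2(-e[:,0],e[:,1]).round(4))
E
```

```text
0.21 sep [0.0369 0.0369] dx 0.0164 centre [ 0.6121 -0.3214] yaw [0.0014 0.003 ]
0.215 sep [0.0357 0.0357] dx 0.0159 centre [ 0.6135 -0.3214] yaw [0.0014 0.003 ]
0.22 sep [0.0345 0.0345] dx 0.0153 centre [ 0.6148 -0.3214] yaw [0.0014 0.003 ]
```

>>> {"op": "apply_moves", "data": {
  "commands": "0 0 0 0 0.001 -0.02 1;0 0 0 0 0.001 -0.04 1;0 0 0 0 0.001 -0.04 1;0 0 0 0 0.001 -0.04 1;0 0 0 0 0.001 -0.04 1;0 0 0 0 0.001 -0.04 1;0 0 0 0 0.001 -0.04 1;0 0 0 0 0.001 -0.04 1;0 0 0 0 0.001 -0.04 1;0 0 0 0 0.001 -0.04 1;0 0 0 0 0.001 -0.04 1;-0.047 0 0 0 0 0 1"
}}

```text
clock: 8.05
tcp_pos: [0.6259, 0.1044, 0.2229]
eef_rot: [[-0.002, 0.999, 0.051], [0.002, 0.051, -0.999], [-1.0, -0.002, -0.002]]
ft_force: [0.4, -0.0, -2.6]
width: 0.133
```

>>> {"op": "apply_moves", "data": {
  "commands": "0 0 0 0.02 0 0 1;0 0 0 0.01 0 0 1;0 0 0 0 0 0 1;0 0 0 0 0 0 1"
}}

```text
clock: 8.45
tcp_pos: [0.6267, 0.0989, 0.1939]
eef_rot: [[-0.001, 0.999, 0.046], [-0.0, 0.046, -0.999], [-1.0, -0.001, 0.0]]
ft_force: [-0.4, -0.3, -1.8]
width: 0.131
```

```bash
cat > look.py <<'E'
from h import *
from plant import arm, vision
import pickle,sys
k=sys.argv[1]
c=vision.camera("wrist");pickle.dump(c,open(f"pics/{k}.pkl","wb"))
for i in range(4):
    s=arm.read_state();T,R=s["tcp_pos"],s["eef_rot"];print(s["clock"],T.round(4),"yaw",np.arctan2(R[1,1],R[0,1]).round(4),"w",s["width"].round(3),s["ft_force"].round(1)); 
    if i<3: vision.camera("scene")
print([(b[1],b[0]) for b in blobs(mask(c,(50,100,40),(85,255,255)),100)])
E
python3 look.py w4
```

```text
Traceback (most recent call last):
  File "look.py", line 7, in <module>
    s=arm.read_state();T,R=s["tcp_pos"],s["eef_rot"];print(s["clock"],T.round(4),"yaw",np.arctan2(R[1,1],R[0,1]).round(4),"w",s["width"].round(3),s["ft_force"].round(1));
                                                                                                                              ^^^^^^^^^^^^^^^^
AttributeError: 'float' object has no attribute 'round'
```

```bash
sed -i 's/s\["width"\].round(3)/round(s["width"],3)/' look.py; python3 look.py w4; python3 - <<'E'
import pickle,cv2
c=pickle.load(open("pics/w4.pkl","rb"))
cv2.imwrite("pics/w4.png",cv2.resize(c["image"][:330,130:440,::-1],(620,660),interpolation=cv2.INTER_CUBIC)[:600])
E
```

```text
8.55 [0.6274 0.0988 0.1948] yaw 0.0462 w 0.135 [ 0.4  0.9 -1.1]
8.6 [0.6275 0.0988 0.195 ] yaw 0.0462 w 0.134 [-0.1  0.3 -2.5]
8.65 [0.6275 0.0988 0.195 ] yaw 0.0463 w 0.135 [-0.9  0.2 -2.5]
8.7 [0.6274 0.0989 0.1949] yaw 0.0463 w 0.134 [ 0.2  0.8 -3.9]
[([324.6, 173.2], np.int32(771)), ([241.8, 173.2], np.int32(785)), ([243.1, 208.2], np.int32(744)), ([323.3, 208.0], np.int32(738)), ([283.1, 309.5], np.int32(5747))]
```

View pics/w4.png

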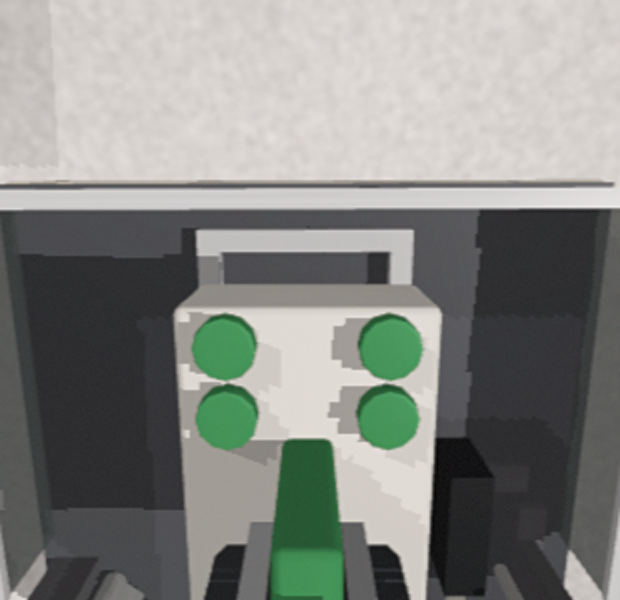

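```bash
python3 - <<'E'
from h import *
import pickle
w=pickle.load(open("pics/w4.pkl","rb"))
px=lambda a,b:(130+a/2,b/2)
I=np.array([onz(w,px(*u),.06)[:2] for u in [(222,252),(390,252)]]);O=np.array([onz(w,px(*u),.06)[:2] for u in [(196,229),(413,229)]])
print(I.round(4).tolist(),O.round(4).tolist())
for n,Q,h in (("in",I,.058),("out",O,.068)):
    e=Q[0]-Q[1];y=e/np.linalg.norm(e);x=np.array([y[1],-y[0]]);print(n,np.linalg.norm(e),"yaw",np.arctan2(x[1],x[0]),"centre",Q.mean(0)-h*x)
zc=.195-.0555+.048-.001
P=np.array([onz(w,u,zc)[:2] for u in [(241.8,173.2),(324.6,173.2),(243.1,208.2),(323.3,208)]])
e=(P[0]+P[2]-P[1]-P[3]);y=e/np.linalg.norm(e);x=np.array([y[1],-y[0]])
print("rack",P.mean(0)-.0389*x,"yaw",np.arctan2(x[1],x[0]),"sep",np.linalg.norm(e)/2)
E
```

```text
[[0.6799, 0.1329], [0.6829, 0.0689]] [[0.6879, 0.1428], [0.6917, 0.0609]]
in 0.06409901714112591 yaw 0.046211452000362446 centre [0.62343555 0.09821853]
out 0.08198714418321215 yaw 0.04616525167489959 centre [0.62189944 0.09871987]
rack [0.62546331 0.09794765] yaw 0.0478004005255599 sep 0.035756023834298
```

>>> {"op": "apply_moves", "data": {
  "commands": "0 0 0 0.02 -0.0015 0 1;0 0 0 0.02 0 0 1;0 0 0 0.02 0 0 1;0 0 0 0.01 0 0 1;0 0 0 0.004 0 0 1;0 0 0 0.003 0 0 1;0 0 0 0.003 0 0 1;0 0 0 0 0 0 1"
}}

```text
clock: 9.5
tcp_pos: [0.6259, 0.099, 0.1146]
eef_rot: [[0.001, 0.999, 0.047], [0.0, 0.047, -0.999], [-1.0, 0.001, -0.0]]
ft_force: [0.1, 0.2, -2.6]
width: 0.131
```

Bottom is at about 59 mm, entering the rails with no contact. I continue slowly.

>>> {"op": "apply_moves", "data": {
  "commands": "0 0 0 0.002 0 0 1;0 0 0 0.002 0 0 1;0 0 0 0.002 0 0 1;0 0 0 0 0 0 1"
}}

```text
clock: 9.9
tcp_pos: [0.6254, 0.0989, 0.108]
eef_rot: [[-0.0, 0.999, 0.047], [-0.0, 0.047, -0.999], [-1.0, -0.0, 0.0]]
ft_force: [-0.6, 0.2, -3.4]
width: 0.134
```

>>> {"op": "apply_moves", "data": {
  "commands": "0 0 0 0.001 0 0 1;0 0 0 0.001 0 0 1;0 0 0 0 0 0 1"
}}

```text
clock: 10.2
tcp_pos: [0.6255, 0.0989, 0.1061]
eef_rot: [[-0.0, 0.999, 0.047], [-0.0, 0.047, -0.999], [-1.0, -0.0, 0.0]]
ft_force: [0.1, 0.1, -2.0]
width: 0.13
```

>>> {"op": "apply_moves", "data": {
  "commands": "0 0 0 0.001 0 0 1;0 0 0 0 0 0 1"
}}

```text
clock: 10.4
tcp_pos: [0.6256, 0.0989, 0.1058]
eef_rot: [[0.0, 0.999, 0.047], [-0.0, 0.047, -0.999], [-1.0, 0.0, 0.0]]
ft_force: [-2.9, -1.1, 3.0]
width: 0.136
```

>>> {"op": "apply_moves", "data": {
  "commands": "0 0 0 0.001 0 0 1;0 0 0 0 0 0 1"
}}

```text
clock: 10.6
tcp_pos: [0.6256, 0.0988, 0.1057]
eef_rot: [[0.0, 0.999, 0.047], [-0.0, 0.047, -0.999], [-1.0, 0.0, 0.0]]
ft_force: [-6.2, -2.0, 12.1]
width: 0.133
```

Contact is at deck height (bottom ≈ 50 mm). I ease up 1 mm, then release slightly.

>>> {"op": "apply_moves", "data": {
  "commands": "0 0 0 -0.001 0 0 1;0 0 0 0 0 0 0.75;0 0 0 0 0 0 0.65;0 0 0 0 0 0 0.65;0 0 0 0 0 0 0.65;0 0 0 -0.01 0 0 0.65;0 0 0 -0.03 0 0 0.65;0 0 0 -0.04 0 0 0.65;0 0 0 -0.04 0 0 0.65;0 0 0 -0.03 0 0 0.65;0 0 0 -0.03 0 0 0.65;0 0 0 0 0 0 0.65"
}}

```text
clock: 11.8
tcp_pos: [0.6278, 0.0993, 0.2911]
eef_rot: [[0.008, 0.999, 0.047], [0.001, 0.047, -0.999], [-1.0, 0.008, -0.001]]
ft_force: [1.4, -0.1, -0.7]
width: 0.354
```

```bash
python3 look.py w5; python3 - <<'E'
import pickle,cv2
c=pickle.load(open("pics/w5.pkl","rb"))
cv2.imwrite("pics/w5.png",cv2.resize(c["image"][:,:,::-1],(800,600),interpolation=cv2.INTER_CUBIC))
E
```

```text
11.85 [0.6268 0.0991 0.2884] yaw 0.0468 w 0.348 [ 0.8 -0.4 -1. ]
11.9 [0.6258 0.099  0.2864] yaw 0.0468 w 0.349 [ 0.3 -0.1 -0.2]
11.95 [0.6252 0.0989 0.2851] yaw 0.0468 w 0.354 [ 0.5 -0.3 -0.1]
12.0 [0.6249 0.0988 0.2844] yaw 0.0468 w 0.355 [ 0.3 -0.4  0.5]
[([264.1, 134.8], np.int32(147)), ([302.8, 134.7], np.int32(148)), ([264.6, 152.0], np.int32(143)), ([302.4, 151.9], np.int32(138)), ([283.5, 192.0], np.int32(789)), ([265.5, 213.9], np.int32(129)), ([301.1, 221.6], np.int32(268)), ([265.6, 229.0], np.int32(136))]
```

View pics/w5.png

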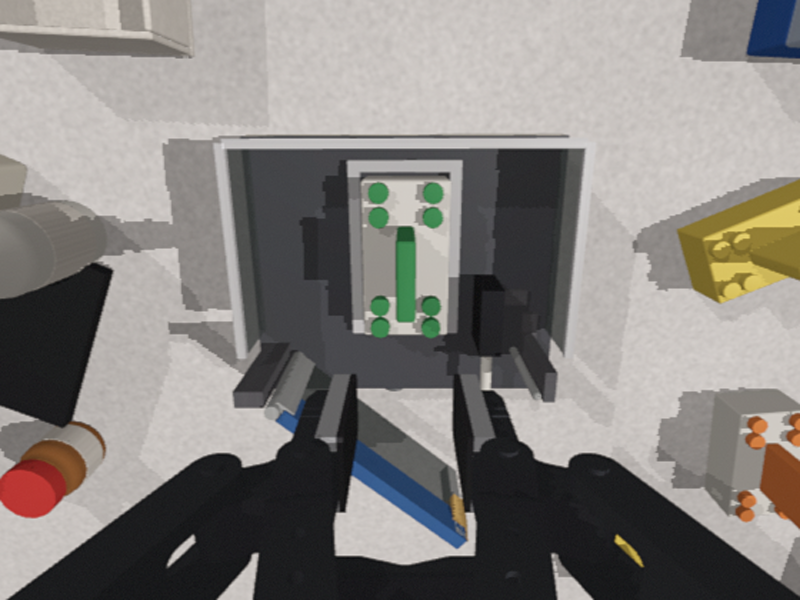

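The rack stands within the rails, with its fin at (405,275) and caps inside. The gate runs from its hinge at (275,410) to its free end at (465,540). Next: a flatness check and the gate geometry.

```bash
cat > gate.py <<'E'
import numpy as np
H=np.array([.5262,.1806]);Y=.047
def tcp(th,r=.122,off=.016):
    a=Y-np.pi/2-th; o=Y+np.pi-th
    return H+r*np.array([np.cos(a),np.sin(a)])+off*np.array([np.cos(o),np.sin(o)])
E
python3 - <<'E'
from h import *
import pickle
w=pickle.load(open("pics/w5.pkl","rb"))
P=np.array([onz(w,u,.098)[:2] for u in [(264.1,134.8),(302.8,134.7),(264.6,152.0),(302.4,151.9),(265.5,213.9),(301.1,214.1),(265.6,229.0),(301.1,229)]])
print("seps",np.linalg.norm(P[::2]-P[1::2],axis=1).round(4),"len",np.linalg.norm(P[0]-P[6]).round(4),"centre",P.mean(0).round(4))
m=mask(w,(100,120,50),(125,255,255));m[:, :150]=0;m[:, 400:]=0;m[:250]=0
b=blobs(m,30);print(b)
pts=np.argwhere(m)[:,::-1]
q=lambda n,u,z:print(n,(onz(w,np.array(u)*.7,z)*1000).round(1))
q("free outer",(461,548),.135);q("free inner",(467,538),.135);q("hinge knuckle top",(274,411),.135);q("hinge knuckle low",(300,355),.055)
q("blue outer start",(278,417),.135);q("tongue",(459,510),.113)
from gate import *
for f in [(.4198,.0495),(.4283,.0444)]: d=np.array(f)-H;print(np.linalg.norm(d),"th",Y-np.pi/2-np.arctan2(d[1],d[0]))
E
```

```text
seps [0.0361 0.0358 0.0356 0.036 ] len 0.0938 centre [0.6238 0.0985]
[(np.int32(177), [203.7, 292.6], [194, 280, 20, 23]), (np.int32(1877), [282.9, 345.0], [246, 308, 80, 75])]
free outer [419.8  47.6 135. ]
free inner [429.1  43.9 135. ]
hinge knuckle top [527.1 181.3 135. ]
hinge knuckle low [532.3 179.8  55. ]
blue outer start [522.7 178.7 135. ]
tongue [435.  48. 113.]
0.1688436258790956 th 0.7287707034005766
0.1677344627677926 th 0.6702295866623966
```

```bash
sed -i 's/\[.5262,.1806\]/[.5265,.181]/' gate.py; python3 - <<'E'
from gate import *
for th,off in [(.7,.045),(.7,.016),(.35,.016),(.14,.016),(0,.016),(-.1,.016)]: print(th,tcp(th,off=off).round(4))
yaw=Y-.7;y=np.array([np.cos(yaw),np.sin(yaw)]);z=np.array([np.sin(yaw),-np.cos(yaw)])
d=tcp(.7,off=.045)-[.6245,.0985];print("tool y,z",d@y,d@z)
E
```

```text
0.7 [0.4166 0.1114]
0.7 [0.4397 0.0938]
0.35 [0.4748 0.0693]
0.14 [0.4992 0.061 ]
0 [0.5162 0.0584]
-0.1 [0.5285 0.058 ]
tool y,z -0.17296262089124995 0.11601521473716357
```

>>> {"op": "apply_moves", "data": {
  "commands": "0.14 0 0 0 0 0 1;0.14 0 0 0 0 0 1;0.14 0 0 0 0 0 1;0.14 0 0 0 0 0 1;0.14 0 0 0 0 0 1;0 0 0 0 0 0 1"
}}

```text
clock: 12.6
tcp_pos: [0.6249, 0.0988, 0.2838]
eef_rot: [[-0.003, 0.793, -0.609], [-0.0, -0.609, -0.793], [-1.0, -0.002, 0.002]]
ft_force: [0.2, 0.1, -0.3]
width: 0.002
```

>>> {"op": "apply_moves", "data": {
  "commands": "0 0 0 0 -0.035 0.023 1;0 0 0 0 -0.035 0.023 1;0 0 0 0 -0.035 0.023 1;0 0 0 0 -0.035 0.023 1;0 0 0 0 -0.033 0.024 1;0 0 0 0 0 0 1;0 0 0 0.04 0 0 1;0 0 0 0.04 0 0 1;0 0 0 0.04 0 0 1;0 0 0 0.03 0 0 1;0 0 0 0.02 0 0 1;0 0 0 0 0 0 1"
}}

```text
clock: 13.8
tcp_pos: [0.416, 0.1113, 0.1126]
eef_rot: [[-0.006, 0.796, -0.605], [-0.002, -0.605, -0.796], [-1.0, -0.003, 0.005]]
ft_force: [0.4, 0.5, 0.7]
width: 0.004
```

```bash
python3 look.py w6; python3 - <<'E'
import pickle,cv2
c=pickle.load(open("pics/w6.pkl","rb"))
cv2.imwrite("pics/w6.png",c["image"][:,:,::-1])
E
```

```text
13.85 [0.4171 0.1117 0.1141] yaw -0.6507 w -0.003 [-0.6  0.3 -0.5]
13.9 [0.4179 0.1119 0.1152] yaw -0.6513 w -0.004 [-0.5 -0.2  0.2]
13.95 [0.4185 0.1121 0.1159] yaw -0.6518 w 0.001 [ 0.6 -0.6  0.4]
14.0 [0.4187 0.1121 0.1162] yaw -0.6521 w 0.0 [-0.   0.5 -0.3]
[([257.9, 59.4], np.int32(171))]
```

View pics/w6.png

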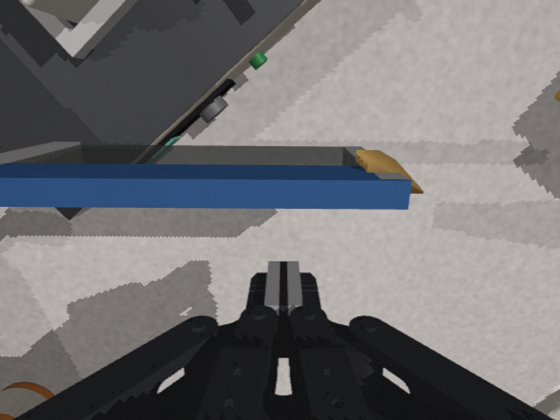

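>>> {"op": "apply_moves", "data": {
  "commands": "0 0 0 0.003 0.006 0 1;0 0 0 0.002 0.006 0 1;0 0 0 0 0.006 0 1;0 0 0 0 0.004 0 1;0 0 0 0 0.003 0 1;0 0 0 0 0 0 1;0 0 0 0 0.003 0 1;0 0 0 0 0 0 1"
}}

```text
clock: 14.8
tcp_pos: [0.4401, 0.0949, 0.1103]
eef_rot: [[0.0, 0.794, -0.608], [0.0, -0.608, -0.794], [-1.0, 0.0, -0.0]]
ft_force: [0.2, 0.3, 0.5]
width: -0.0
```

```bash
python3 look.py w7|head -1; python3 - <<'E'
import pickle,sys
sys.path.insert(0,".")
from h import *
w=pickle.load(open("pics/w7.pkl","rb"))
m=mask(w,(100,120,50),(125,255,255));b=max(blobs(m,100));print(b)
ys=np.nonzero(m[:,250])[0];print(ys.min(),ys.max());y2=np.nonzero(m[:,350])[0];print(y2.min(),y2.max())
print(onz(w,(250,ys.max()),.135),onz(w,(350,y2.max()),.135))
E
```

```text
14.85 [0.44   0.0949 0.1103] yaw -0.6532 w -0.0 [0.3 0.3 0.5]
(np.int32(20078), [197.0, 259.0], [0, 232, 408, 54])
233 284
234 284
[0.4551122  0.09666902 0.135     ] [0.43231317 0.06684881 0.135     ]
```

>>> {"op": "apply_moves", "data": {
  "commands": "-0.03 0 0 0 0.0037 0.0005 1;-0.03 0 0 0 0.0037 0.0005 1;-0.03 0 0 0 0.0037 0.0005 1;-0.03 0 0 0 0.0037 0.0005 1;-0.03 0 0 0 0.0037 0.0005 1;-0.03 0 0 0 0.0037 0.0005 1;-0.03 0 0 0 0.0037 0.0005 1;-0.03 0 0 0 0.0037 0.0005 1;-0.03 0 0 0 0.0037 0.0005 1;-0.03 0 0 0 0.0037 0.0005 1;0 0 0 0 0 0 1"
}}

```text
clock: 16.1
tcp_pos: [0.4698, 0.0723, 0.1103]
eef_rot: [[0.0, 0.938, -0.346], [0.0, -0.346, -0.938], [-1.0, 0.0, -0.0]]
ft_force: [-0.7, -0.5, -0.3]
width: -0.003
```

```bash
cat > g.py <<'E'
import pickle,sys
from h import *
from gate import *
from plant import arm,vision
w=vision.camera("wrist");pickle.dump(w,open("pics/%s.pkl"%sys.argv[1],"wb"));s=arm.read_state();T=s["tcp_pos"];R=s["eef_rot"]
m=mask(w,(100,120,50),(125,255,255));n,l,st,_=cv2.connectedComponentsWithStats(m);k=1+st[1:,4].argmax()
cols=[c for c in range(60,480,10) if (l[:,c]==k).sum()>8]
P=np.array([onz(w,(c,np.nonzero(l[:,c]==k)[0].max()+.5),.135)[:2] for c in cols])
v=cv2.fitLine((P*1e3).astype(np.float32),cv2.DIST_HUBER,0,.01,.01).ravel();d=v[:2]*(-1 if v[1]>0 else 1);p=v[2:]/1e3
th=Y-np.pi/2-np.arctan2(d[1],d[0]);n_=np.array([-d[1],d[0]])
print("clock",s["clock"],"tcp",T.round(4),"yaw",np.arctan2(R[1,1],R[0,1]).round(4),"f",s["ft_force"].round(1),"gate th",th.round(3),"gap tcp-face",((p-T[:2])@n_).round(4),"r",((T[:2]-H)@d).round(4),"expected tcp",tcp(th).round(4),"face-hinge",((p-H)@n_).round(4))
E
python3 g.py w8
```

```text
clock 16.15 tcp [0.4695 0.0724 0.1103] yaw -0.354 f [-0.3  1.  -1. ] gate th 0.404 gap tcp-face 0.0109 r 0.1217 expected tcp [0.4689 0.0723] face-hinge -0.0045
```

>>> {"op": "apply_moves", "data": {
  "commands": "-0.03 0 0 0 0.0037 0.0005 1;-0.03 0 0 0 0.0037 0.0005 1;-0.03 0 0 0 0.0037 0.0005 1;-0.03 0 0 0 0.0037 0.0005 1;-0.03 0 0 0 0.0037 0.0005 1;-0.03 0 0 0 0.0037 0.0005 1;0 0 0 0 0 0 1"
}}

```text
clock: 16.85
tcp_pos: [0.4901, 0.0634, 0.1103]
eef_rot: [[0.0, 0.985, -0.173], [0.0, -0.173, -0.985], [-1.0, 0.0, -0.0]]
ft_force: [0.3, -0.1, 0.6]
width: -0.0
```

>>> {"op": "apply_moves", "data": {
  "commands": "-0.016 0 0 0 0.002 0.0003 1;-0.016 0 0 0 0.002 0.0003 1;-0.016 0 0 0 0.002 0.0003 1;0 0 0 0 0 0 1"
}}

```text
clock: 17.25
tcp_pos: [0.4961, 0.0615, 0.1103]
eef_rot: [[0.0, 0.992, -0.124], [0.0, -0.124, -0.992], [-1.0, 0.0, -0.0]]
ft_force: [-0.4, -0.9, -0.9]
width: 0.004
```

```bash
python3 g.py w9
```

```text
clock 17.3 tcp [0.4959 0.0615 0.1103] yaw -0.1254 f [-0.9 -0.2 -0.2] gate th 0.191 gap tcp-face 0.0092 r 0.1226 expected tcp [0.4931 0.0626] face-hinge -0.0039
```

>>> {"op": "apply_moves", "data": {
  "commands": "-0.016 0 0 0 0.002 0.0003 1;-0.016 0 0 0 0.002 0.0003 1;0 0 0 0 0 0 1"
}}

```text
clock: 17.6
tcp_pos: [0.5001, 0.0604, 0.1103]
eef_rot: [[0.0, 0.996, -0.092], [-0.0, -0.092, -0.996], [-1.0, 0.0, -0.0]]
ft_force: [0.5, -0.0, -0.4]
width: 0.003
```

>>> {"op": "apply_moves", "data": {
  "commands": "-0.016 0 0 0 0.002 0.0003 1;-0.016 0 0 0 0.002 0.0003 1;0 0 0 0 0 0 1"
}}

```text
clock: 17.9
tcp_pos: [0.5034, 0.0595, 0.1102]
eef_rot: [[-0.001, 0.998, -0.06], [0.0, -0.06, -0.998], [-1.0, -0.001, 0.0]]
ft_force: [-2.0, 0.6, 2.0]
width: -0.005
```

>>> {"op": "apply_moves", "data": {
  "commands": "-0.016 0 0 0 0.002 0.0003 1;0 0 0 0 0 0 1"
}}

```text
clock: 18.1
tcp_pos: [0.5055, 0.0591, 0.1102]
eef_rot: [[-0.001, 0.999, -0.044], [-0.0, -0.044, -0.999], [-1.0, -0.001, 0.0]]
ft_force: [-1.7, -0.0, 0.7]
width: 0.0
```

>>> {"op": "apply_moves", "data": {
  "commands": "-0.016 0 0 0 0.002 0.0003 1;-0.016 0 0 0 0.002 0.0003 1;0 0 0 0 0 0 1"
}}

```text
clock: 18.4
tcp_pos: [0.5096, 0.0583, 0.1102]
eef_rot: [[-0.0, 1.0, -0.012], [-0.0, -0.012, -1.0], [-1.0, -0.0, 0.0]]
ft_force: [-2.5, 0.8, -0.3]
width: 0.003
```

>>> {"op": "apply_moves", "data": {
  "commands": "-0.016 0 0 0 0.002 0.0003 1;0 0 0 0 0 0 1"
}}

```text
clock: 18.6
tcp_pos: [0.5116, 0.058, 0.1101]
eef_rot: [[-0.0, 1.0, 0.004], [-0.0, 0.004, -1.0], [-1.0, -0.0, 0.0]]
ft_force: [-3.2, 0.6, 0.3]
width: -0.0
```

>>> {"op": "apply_moves", "data": {
  "commands": "-0.016 0 0 0 0.002 0.0003 1;0 0 0 0 0 0 1"
}}

```text
clock: 18.8
tcp_pos: [0.5136, 0.0577, 0.1102]
eef_rot: [[-0.0, 1.0, 0.02], [-0.0, 0.02, -1.0], [-1.0, -0.0, 0.0]]
ft_force: [-4.4, -0.8, -1.0]
width: -0.001
```

>>> {"op": "apply_moves", "data": {
  "commands": "-0.016 0 0 0 0.002 0.0003 1;0 0 0 0 0 0 1"
}}

```text
clock: 19.0
tcp_pos: [0.5156, 0.0574, 0.1102]
eef_rot: [[-0.0, 0.999, 0.036], [-0.0, 0.036, -0.999], [-1.0, -0.0, 0.0]]
ft_force: [-4.3, -0.6, -1.0]
width: -0.002
```

>>> {"op": "apply_moves", "data": {
  "commands": "-0.008 0 0 0 0.001 0.0002 1;0 0 0 0 0 0 1"
}}

```text
clock: 19.2
tcp_pos: [0.5166, 0.0573, 0.1102]
eef_rot: [[-0.0, 0.999, 0.043], [0.0, 0.043, -0.999], [-1.0, -0.0, -0.0]]
ft_force: [-4.1, 1.0, -2.4]
width: 0.004
```

>>> {"op": "apply_moves", "data": {
  "commands": "-0.008 0 0 0 0.001 0.0002 1;0 0 0 0 0 0 1"
}}

```text
clock: 19.4
tcp_pos: [0.5176, 0.0572, 0.1102]
eef_rot: [[-0.0, 0.999, 0.051], [0.0, 0.051, -0.999], [-1.0, -0.0, -0.0]]
ft_force: [-4.1, 0.8, -1.8]
width: -0.001
```

>>> {"op": "apply_moves", "data": {
  "commands": "-0.008 0 0 0 0.001 0.0002 1;0 0 0 0 0 0 1"
}}

```text
clock: 19.6
tcp_pos: [0.5186, 0.0571, 0.1102]
eef_rot: [[-0.0, 0.998, 0.059], [0.0, 0.059, -0.998], [-1.0, -0.0, -0.0]]
ft_force: [-4.6, 1.5, -2.0]
width: -0.004
```

>>> {"op": "apply_moves", "data": {
  "commands": "-0.008 0 0 0 0.001 0.0002 1;0 0 0 0 0 0 1"
}}

```text
clock: 19.8
tcp_pos: [0.5195, 0.057, 0.1102]
eef_rot: [[-0.0, 0.998, 0.067], [0.0, 0.067, -0.998], [-1.0, -0.0, -0.0]]
ft_force: [-4.4, 1.8, -2.1]
width: -0.003
```

>>> {"op": "apply_moves", "data": {
  "commands": "-0.008 0 0 0 0.001 0.0002 1;0 0 0 0 0 0 1"
}}

```text
clock: 20.0
tcp_pos: [0.5205, 0.0569, 0.1102]
eef_rot: [[-0.0, 0.997, 0.075], [0.0, 0.075, -0.997], [-1.0, -0.0, -0.0]]
ft_force: [-4.7, 2.5, -1.8]
width: 0.003
```

>>> {"op": "apply_moves", "data": {
  "commands": "-0.008 0 0 0 0.001 0.0002 1;0 0 0 0 0 0 1"
}}

```text
clock: 20.2
tcp_pos: [0.5214, 0.0568, 0.1102]
eef_rot: [[-0.001, 0.997, 0.083], [0.0, 0.083, -0.997], [-1.0, -0.001, -0.0]]
ft_force: [-4.6, 3.1, -1.9]
width: -0.002
```

>>> {"op": "apply_moves", "data": {
  "commands": "-0.008 0 0 0 0.001 0.0002 1;0 0 0 0 0 0 1"
}}

```text
clock: 20.4
tcp_pos: [0.5219, 0.0567, 0.1102]
eef_rot: [[-0.001, 0.996, 0.091], [0.0, 0.091, -0.996], [-1.0, -0.001, -0.0]]
ft_force: [-6.5, 3.1, -0.9]
width: 0.002
```

```bash
python3 g.py w10; python3 - <<'E'
import pickle,cv2
c=pickle.load(open("pics/w10.pkl","rb"))
cv2.imwrite("pics/w10.png",cv2.resize(c["image"][100:320,200:480,::-1],(764,600),interpolation=cv2.INTER_CUBIC))
E
```

```text
clock 20.45 tcp [0.5219 0.0567 0.1102] yaw 0.0906 f [-6.7  1.8 -0.1] gate th -0.011 gap tcp-face 0.0081 r 0.1238 expected tcp [0.5176 0.0583] face-hinge -0.0037
```

View pics/w10.png

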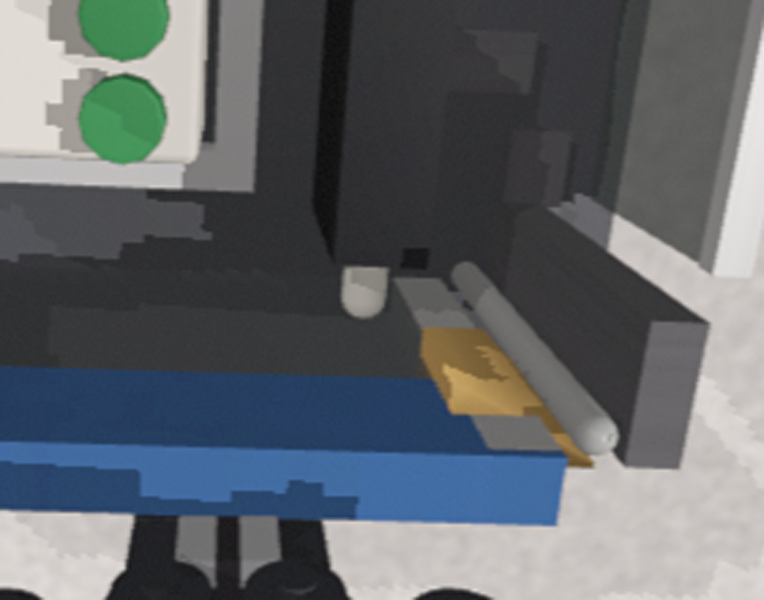

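The tongue is riding onto the post at picture (540,410), and the pin is compressing. The tool is turned about 0.05 rad more than the gate, so I continue without further rotation.

>>> {"op": "apply_moves", "data": {
  "commands": "0 0 0 0 0.001 0 1;0 0 0 0 0 0 1"
}}

```text
clock: 20.65
tcp_pos: [0.5227, 0.0567, 0.1102]
eef_rot: [[-0.002, 0.996, 0.09], [0.0, 0.09, -0.996], [-1.0, -0.002, -0.0]]
ft_force: [-7.6, 3.3, 1.0]
width: 0.002
```

>>> {"op": "apply_moves", "data": {
  "commands": "0 0 0 0 0.001 0 1;0 0 0 0 0 0 1"
}}

```text
clock: 20.85
tcp_pos: [0.5235, 0.0568, 0.1102]
eef_rot: [[-0.002, 0.996, 0.091], [0.0, 0.091, -0.996], [-1.0, -0.002, -0.0]]
ft_force: [-7.7, 2.3, 1.4]
width: -0.005
```

>>> {"op": "apply_moves", "data": {
  "commands": "0 0 0 0 0.001 0 1;0 0 0 0 0 0 1"
}}

```text
clock: 21.05
tcp_pos: [0.5243, 0.0568, 0.1102]
eef_rot: [[-0.003, 0.996, 0.09], [-0.0, 0.09, -0.996], [-1.0, -0.003, -0.0]]
ft_force: [-9.1, 1.7, 2.3]
width: 0.001
```

>>> {"op": "apply_moves", "data": {
  "commands": "0 0 0 0 0.001 0 1;0 0 0 0 0 0 1"
}}

```text
clock: 21.25
tcp_pos: [0.5251, 0.0568, 0.1102]
eef_rot: [[-0.003, 0.996, 0.091], [-0.0, 0.091, -0.996], [-1.0, -0.003, -0.0]]
ft_force: [-10.4, 0.4, 3.1]
width: -0.002
```

>>> {"op": "apply_moves", "data": {
  "commands": "0 0 0 0 0.001 0 1;0 0 0 0 0 0 1"
}}

```text
clock: 21.45
tcp_pos: [0.5261, 0.0569, 0.1102]
eef_rot: [[-0.003, 0.996, 0.091], [-0.0, 0.091, -0.996], [-1.0, -0.003, -0.0]]
ft_force: [-10.4, 0.6, 3.4]
width: -0.002
```

>>> {"op": "apply_moves", "data": {
  "commands": "0 0 0 0 0.001 0 1;0 0 0 0 0 0 1"
}}

```text
clock: 21.65
tcp_pos: [0.5276, 0.0569, 0.1102]
eef_rot: [[-0.002, 0.996, 0.091], [-0.0, 0.091, -0.996], [-1.0, -0.002, 0.0]]
ft_force: [-7.7, 1.4, 1.0]
width: -0.003
```

>>> {"op": "apply_moves", "data": {
  "commands": "0 0 0 0 0.001 0 1;0 0 0 0 0 0 1"
}}

```text
clock: 21.85
tcp_pos: [0.53, 0.057, 0.1104]
eef_rot: [[0.001, 0.996, 0.091], [-0.0, 0.091, -0.996], [-1.0, 0.001, 0.0]]
ft_force: [-4.8, 0.2, -2.8]
width: 0.001
```

>>> {"op": "apply_moves", "data": {
  "commands": "0 0 0 0 0.001 0 1;0 0 0 0 0 0 1"
}}

```text
clock: 22.05
tcp_pos: [0.5302, 0.0571, 0.1104]
eef_rot: [[-0.001, 0.996, 0.091], [-0.0, 0.091, -0.996], [-1.0, -0.001, 0.0]]
ft_force: [-6.5, -0.5, 1.1]
width: -0.002
```

>>> {"op": "apply_moves", "data": {
  "commands": "0 0 0 0 0.0007 0 1;0 0 0 0 0 0 1"
}}

```text
clock: 22.25
tcp_pos: [0.5308, 0.0571, 0.1103]
eef_rot: [[-0.001, 0.996, 0.091], [-0.0, 0.091, -0.996], [-1.0, -0.001, 0.0]]
ft_force: [-6.9, -1.0, 1.5]
width: 0.0
```

>>> {"op": "apply_moves", "data": {
  "commands": "0 0 0 0 0.0007 0 1;0 0 0 0 0 0 1"
}}

```text
clock: 22.45
tcp_pos: [0.5314, 0.0572, 0.1103]
eef_rot: [[-0.001, 0.996, 0.091], [-0.0, 0.091, -0.996], [-1.0, -0.001, 0.0]]
ft_force: [-7.4, -0.9, 2.3]
width: 0.0
```

>>> {"op": "apply_moves", "data": {
  "commands": "0 0 0 0 0.0007 0 1;0 0 0 0 0 0 1"
}}

```text
clock: 22.65
tcp_pos: [0.5321, 0.0572, 0.1103]
eef_rot: [[-0.001, 0.996, 0.091], [-0.0, 0.091, -0.996], [-1.0, -0.001, 0.0]]
ft_force: [-7.7, 0.2, 2.4]
width: 0.002
```

```bash
python3 g.py w11; python3 - <<'E'
import pickle,cv2
c=pickle.load(open("pics/w11.pkl","rb"))
cv2.imwrite("pics/w11.png",cv2.resize(c["image"][130:300,300:480,::-1],(635,600),interpolation=cv2.INTER_CUBIC))
E
```

```text
clock 22.7 tcp [0.5321 0.0572 0.1103] yaw 0.0908 f [-6.1 -0.6  2.3] gate th -0.093 gap tcp-face 0.0081 r 0.1234 expected tcp [0.5276 0.058 ] face-hinge -0.0036
```

View pics/w11.png

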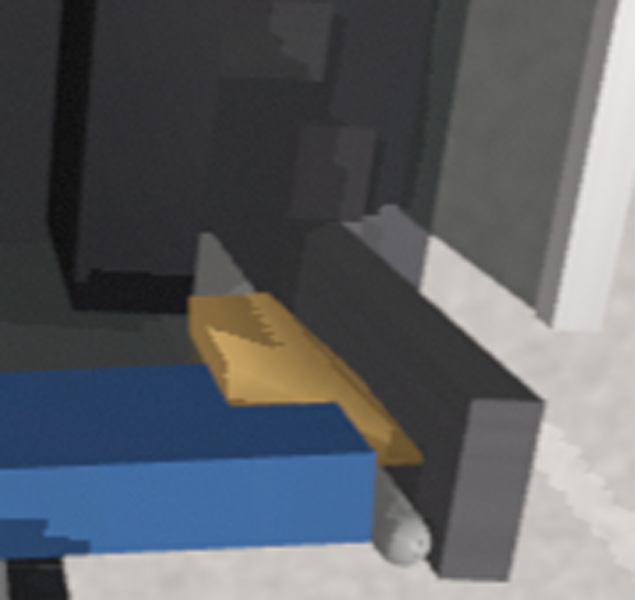

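The tongue at picture (400,450) stands out behind the post at (400,540), so it looks snapped. I back off gently to see whether it holds.

>>> {"op": "apply_moves", "data": {
  "commands": "0 0 0 0 -0.002 0 1;0 0 0 0 -0.002 0 1;0 0 0 0 -0.002 0 1;0 0 0 0 -0.004 0 1;0 0 0 0 -0.01 0 1;0 0 0 0 -0.015 0 1;0 0 0 0 -0.015 0 1;0 0 0 0 0 0 1;0 0 0 0 0 0 1"
}}

```text
clock: 23.6
tcp_pos: [0.4833, 0.0529, 0.1106]
eef_rot: [[0.001, 0.996, 0.091], [0.0, 0.091, -0.996], [-1.0, 0.001, 0.0]]
ft_force: [-0.2, 1.0, -1.1]
width: 0.0
```

```bash
python3 g.py w12; python3 g.py w13
```

```text
clock 23.65 tcp [0.4837 0.053  0.1106] yaw 0.0908 f [ 1.2 -0.8 -0.5] gate th -0.076 gap tcp-face 0.0548 r 0.1218 expected tcp [0.5255 0.058 ] face-hinge -0.0033
clock 23.7 tcp [0.4839 0.053  0.1106] yaw 0.0908 f [ 0.2 -0.3 -0.3] gate th -0.076 gap tcp-face 0.0546 r 0.1218 expected tcp [0.5256 0.058 ] face-hinge -0.0033
```

The gate holds at −0.076 rad with nothing touching it, so it is latched. I retreat and take a final check.

>>> {"op": "apply_moves", "data": {
  "commands": "0 0 0 -0.02 -0.02 0 1;0 0 0 -0.04 -0.02 0 1;0 0 0 -0.04 0 0 1;0 0 0 -0.04 0 0 1;0 0 0 -0.03 0 0 1;0 0 0 0 0 0 1;0 0 0 0 0 0 1;0 0 0 0 0 0 1;0 0 0 0 0 0 1;0 0 0 0 0 0 1"
}}

```text
clock: 24.7
tcp_pos: [0.4426, 0.0492, 0.2792]
eef_rot: [[-0.002, 0.996, 0.091], [-0.0, 0.091, -0.996], [-1.0, -0.002, 0.0]]
ft_force: [-0.1, 1.0, 0.1]
width: -0.0
```

```bash
python3 g.py w14; python3 - <<'E'
from h import *
import pickle
from plant import vision
w=pickle.load(open("pics/w14.pkl","rb"));a=vision.camera("scene")
pickle.dump(a,open("pics/s14.pkl","wb"))
cv2.imwrite("pics/f.png",np.hstack([cv2.resize(w["image"][:,:,::-1],(400,300)),cv2.resize(a["image"][150:390,160:480,::-1],(400,300),interpolation=cv2.INTER_CUBIC)]))
E
```

```text
clock 24.75 tcp [0.4427 0.0492 0.2794] yaw 0.0908 f [-0.5  0.   0.5] gate th -0.071 gap tcp-face 0.0954 r 0.121 expected tcp [0.525 0.058] face-hinge -0.0034
```

View pics/f.png

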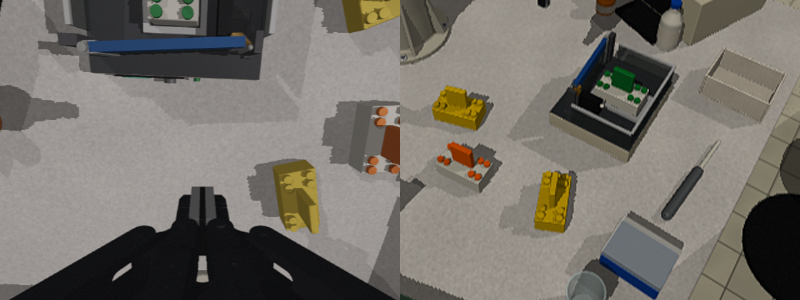

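The gate is shut, the rack sits in the recess, the bystanders are where they were, and the arm is clear.

```bash
python3 -c "
from plant import sign_off
print(sign_off())"
```

```text
the job is handed in; nothing more can be done
None
```

The green rack stands flat in the shaker's recess, the gate is latched shut, and I handed the job in at about 25 s of the 64 s allowed.

- **Rack:** I gripped it by the fin, lowered it until it touched at deck height (peak reading 12 N), and only then let go. Viewed from above, its centre is within about 1 mm of the recess centre. The cap spacing is the same at both ends, so it is not tilted.
- **Gate:** I pushed on the blue band about 122 mm from the hinge, in small steps with force readings. The push rose to about 10.4 N over the post, fell to about 5 N, and was about 7 to 8 N when I stopped. After I backed off, the gate stayed at about −0.07 to −0.08 rad for over a second. Unlatched, it would have sprung open to 0.14 or more. The last close picture shows the tongue out behind the post.
- **Bystanders:** in the final view the orange rack, the yellow look-alikes and the other things look undisturbed.
- **Checks:** none of the last checks failed. The gate angle came out a little differently by view (−0.076 close up, −0.071 from higher up), which is within measuring error.

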